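# Press a vial stopper home with the ratchet clamp

## Robot

A 6-joint arm with a two-finger parallel gripper is mounted at the origin on a cart in front of the work surface, level with it; the furniture and walls round the work are solid. World frame = base frame: x ahead of the robot, y to its left, z up, the work surface at z = 0. Lengths are in m, angles in rad, forces in N, time in s.
With the tool pointing down it reaches from about 0.25 to 0.725 m from the base axis. Payload 4 kg.
Tool frame: the origin (TCP) lies on the front face of the gripper's body, between the roots of the fingers; the fingertips stand 73 mm ahead of it and the grasp point (between the pads) lies 54 mm ahead of it; z points along the fingers, y is the line along which they close (so a half turn about z gives the same grasp; the last joint's range is limited). The gripper opens to 85 mm and grips with 20 to 120 N. Pads are 22 mm wide; open, the fingers measure 114 mm over their backs; the gripper's body (76 mm by 85 mm) begins 54 mm behind the grasp point. The pads swing forward as they close: fully open they stand 13 mm farther back than shut.
Start: joints at [-1.24, 0.241, 0.005, 1.335, 0, 1.571], TCP at [0.162, -0.473, 0.304] pointing down, gripper open.
Joint ranges: [-2.72, 2.72], [-1.05, 1.87], [-1.09, 1.28], [-1.99, 2.15], [-1.42, 1.44], [-3.14, 3.14]. Speed limits (rad/s): [2.79, 2.79, 3.14, 3.14, 3.14, 3.14].

## Interface

Orientations are given as a unit quaternion [x, y, z, w].
In Python, from workcell import bot gives the robot as it stands. The module is installed in compiled form; this text tells all that it offers.
- The arm moves only by the tool step_arm, never from a script. Its argument "rows" is a list of rows, each a list of 2 entries, a list of its own where there are three numbers: the shift along the tool's x, y, z in mm, then the turn about the tool's z in degrees. A call has 1 to 12 rows; each row is the pose to reach, as a shift and turn from the pose commanded when the call began, along the tool's axes at that moment; what a row does not reach only later rows make up. A row lasts 1/8 s, in which the tool goes at most 62.5 mm and 10.7 degrees, less where a joint would pass 70% of its speed; a pose out of reach is approached as far as the arm can. A call with a gripper value outside its range is refused whole. "claw" is the gripper's target within -1 to 1 (shut at 1, half-way at 0, fully open at -1), set as the call begins (left out, the last holds). The fingers move at their own pace and stop on an object; the grip force is fixed at half the most. Time passes only in rows, so rows that repeat a pose let the fingers close. It gives the time, the measured TCP pose, the force, the opening and the grip force at its end, in the units of the state.
- bot.get_obs(): the state, without advancing time (a new reading comes with each control period).
- bot.camera(name): name is "scene" or "top"; returns (picture, depth): 480x640x3 uint8, red, green, blue; 480x640 float32, m along the optical axis (not along the pixel's ray), 0 where there is no reading.
- bot.camera_params(name): a dict with "fx", "fy", "cx", "cy" (pixels), "D" ([k1, k2, p1, p2, k3] as OpenCV has them; the pictures are not rectified), "pose" (4x4, takes a point from camera to world coordinates). Camera axes: x right, y up, looking along -z (the intrinsics and any distortion apply to the point x, -y, -z); pixel columns grow to the right and rows downward; lengths in m; the calibration is good to about 2 mm. A picture is of the moment at which its call begins. camera_params takes no time and is no camera call.
- bot.job_done(): hands the job in; it is judged then, once.
Trained networks look in the newest picture that a camera, given by its name, has taken for a name from the list of things; names that differ only in an ending like _2 or _b are one class to them, and where a whole thing is asked for, a point or a joint stands for the part that bears it (a point fixed in the world has none). Each returns a list of dicts, best first, with "score" (0 to 1); they miss things now and then, are a little off and sometimes report something else, mostly with a low value. They report only what shows in the picture. A call takes as long as a camera call.
- bot.trace(target, camera): "pixels" (480x640 bool, what is visible of it) and "uv" ([column, row] in pixels, amid what is visible of it).
The state is a dict: "clock": time; "joint_pos": joint angles; "joint_vel": joint speeds; "tau": joint torques, N m; "eef_pos": TCP position; "tool_rot": TCP orientation; "ft_force": force on the tool from outside, world axes, zero at the start; "ft_torque": the same for the moment, N m; "grip_width": finger opening in m; "grasp_force": force on a finger pad.
Only numpy, scipy, OpenCV 4.12 (cv2) and the standard library are available. Lean on these libraries where they do the work, as an engineer would, in place of code of your own. Each camera call takes 0.05 s, during which the arm holds its last target. There are 200 camera calls.

## Task

Close the bench clamp by its red thumb pad, gently (never more than 25 N), until its jaw has pressed the black stopper fully home in the amber vial and the ratchet has caught, then take your hand off so the clamp holds shut by itself for a second. Then press the pad down, sideways out of the ratchet teeth, and let the clamp spring fully open. Touch neither vial nor stopper by hand, and leave the bottles and the flask standing where they are.

Things in the scene. Friction and masses are not known exactly. Their poses are not given: they have to be found in the camera images.
- clamp_base: Scissor-type ratchet clamp, fixed, lying flat: grey base plate 115x165x10 mm, pivot post, fixed steel handle ending in a finger ring (outer radius 20, centre (-104, -60) mm, top 70 mm high), cradle with amber vial, end bracket. Origin on the bench below the pivot, z up. From the pivot the handles point to -x, the jaw to +x.
- clamp_pivot (a point): Vertical pivot axis of the moving half, 66 mm above the bench. The moving half is the jaw (round nose 50 mm from the pivot) and opposite it the handle: a bar 9 mm wide, 8 mm high, ending in the red thumb pad.
- thumb_pad (a point): Centre of the top face of the red thumb pad: disc with upright axis, 34 mm dia, 10 mm thick (slippery polished rim, red ribbed top 30 mm dia), 120 mm from the pivot, top 71 mm above the bench at rest; only air below it. Pushed horizontally round the pivot towards the fixed ring it closes the clamp (counter-clockwise from above); pressed down it frees the ratchet.
- ratchet (a point): Middle of the fixed toothed ratchet bar, 70 mm from the pivot, between the handles; the bar is 40 mm long along its arc, 11 mm wide, top 80 mm above the bench. Its teeth point down; the pawl on the moving handle meets them from below. Passing a tooth adds 2 to 5 N at the pad.
- vial_seat (a point): Nominal centre of the vial's mouth, 66 mm above the bench, on the fixed base. Amber vial 23 mm dia, 54 mm long, lying along the base's y, mouth and stopper towards -y. The true vial sits up to 6 mm off this point along y (its stop screw); this is not measured and must be felt. The rubber buffer behind it gives 1 mm per 20 N.
- clamp_arm (a joint): Angle of the moving half, rad: 0 = open, grows as it closes, stop at 0.50. A spring opens it (3.5 to 6 N at the pad). Teeth catch near 0.135, 0.19, 0.25, 0.31, 0.37; let go, it falls back to the last tooth passed and stays. The stopper resists with 5 N at the pad; once it is home (0.18 to 0.45) only the buffer yields and the force climbs by 3 to 4 N per mm at the pad.
- clamp_lever (a joint): Bend of the moving handle down out of the clamp's plane, rad: 0 = at rest, 0.01 = 0.95 mm at the pad. Teeth are clear from 0.045 (4.5 mm, 2 to 3 N at the pad); stop at 0.09 (8.5 mm). Let go it springs up and meshes again unless the handle has turned open past the teeth. A hard-pressed finger can hold it by friction: let it move or carry it outward, then lift.
- stopper (a joint): How far the black rubber stopper (flange 19 mm dia, 6 mm thick) still stands out of the vial, m: 0 = fully home, flange on the rim; starts at 0.0045 to 0.007. It stays where it has been pressed.
- wash_bottle: white plastic wash bottle with red cap and bent spout, 64x104x201 mm; bystander, origin at the centre of its foot
- white_bottle_a: small white bottle with black cap, 37x37x81 mm; bystander, origin at the centre of its foot
- white_bottle_b: white bottle with black cap, 42x42x93 mm; bystander, origin at the centre of its foot
- flask: round glass flask with long neck and teal stopper, 49x49x150 mm; bystander, origin at the centre of its foot

How it is judged:
On the way, in this order (a step that is already met when the one before it is completed fails the run):
1. the stopper is home and the clamp, untouched, is held shut by its ratchet (value of joint stopper below 0.0009 m and value of joint clamp_arm above 0.1 rad and contact force between each of the fingers, the arm and clamp_arm below 0.05 N), for 0.5 s.
2. the ratchet is freed and the clamp has sprung open (value of joint clamp_arm below 0.04 rad), for 0.2 s.
At the end, for the whole second after the job is handed in: The stopper stands out of the vial by less than 0.9 mm, the clamp is open (clamp_arm below 0.04 rad) with its handle sprung back up, and the robot does not touch the clamp (value of joint stopper below 0.0009 m and value of joint clamp_arm below 0.04 rad and contact force between each of the fingers, the arm and clamp_arm below 0.05 N and value of joint clamp_lever below 0.02 rad).
It fails at once if the moving half of the clamp is pushed with more than 25 N (contact force between any of the fingers, the arm and clamp_arm above 25 N).
It fails at once if the stopper or vial is touched by the robot (contact force between any of the fingers, the arm and vial above 1 N).
It fails at once if a bottle or the flask is shifted by more than 20 mm or tipped (distance of any of wash_bottle, white_bottle_a, white_bottle_b, flask from where it was at the start of the episode above 0.02 m or angle between any of wash_bottle, white_bottle_a, white_bottle_b, flask's own z axis and vertical above 0.3 rad).
It also fails if it takes over 67 s, if anything falls off the work surface, if the arm or the gripper's body presses on something with over 40 N, if the wrist force passes 120 N, or if a joint passes its speed limit or range.

## Working session

There is one attempt and no reset: what is moved stays moved. The work goes in short steps, Python scripts to look and compute and a tool call to move; the robot and the scene stay as the last step left them, time stands still between calls to the robot, and variables do not carry over. Pictures are saved under pics/ and viewed, at most 10 in all, crops included, and the job is handed in when it is done.

Besides the shell and the picture viewer there is one more tool, called after "Emit:" as name(argument=value, ...) on one line, values as JSON. step_arm: Moves the arm, as the interface text tells. Its arguments: {"type":"object","properties":{"rows":{"type":"array"},"claw":{"type":"number"}},"required":["rows"]}

```bash
mkdir -p pics
cat > h.py <<'E'
import numpy as np, cv2
from workcell import bot
def world(cam,uv,depth):
    p=bot.camera_params(cam); K=np.array([[p['fx'],0,p['cx']],[0,p['fy'],p['cy']],[0,0,1]])
    uv=np.atleast_2d(uv).astype(float)
    n=cv2.undistortPoints(uv[:,None],K,np.array(p['D']))[:,0]
    d=np.atleast_1d(depth)
    c=np.c_[n[:,0]*d,-n[:,1]*d,-d,np.ones(len(d))]
    return (c@np.array(p['pose']).T)[:,:3]
def save(cam,name):
    im,d=bot.camera(cam); cv2.imwrite('pics/'+name,im[:,:,::-1]); return im,d
E
python3 - <<'E'
from h import *
for c in ['top','scene']:
    im,d=save(c,c+'0.png')
    p=bot.camera_params(c); print(c,p['fx'],np.round(p['pose'],3).tolist())
    for t in ['clamp_base','thumb_pad','ratchet','vial_seat','clamp_arm','stopper','wash_bottle','white_bottle_a','flask']:
        for r in bot.trace(t,c)[:2]:
            m=r['pixels']&(d>0); v,u=np.nonzero(m)
            if len(u)==0: continue
            P=world(c,np.c_[u,v],d[m]); print(t,round(r['score'],2),np.round(r['uv']),len(u),np.round(np.median(P,0),3),np.round(P.min(0),3),np.round(P.max(0),3))
o=bot.get_obs(); print({k:np.round(v,3).tolist() for k,v in o.items()})
E
```

```text
top 541.4413604139398 [[-0.026, 0.985, -0.169, 0.392], [-1.0, -0.026, 0.002, -0.018], [-0.003, 0.169, 0.986, 1.341], [0.0, 0.0, 0.0, 1.0]]
clamp_base 0.58 [329. 224.] 3508 [ 0.665 -0.015  0.011] [ 0.531 -0.139 -0.003] [0.755 0.094 0.089]
clamp_base 0.54 [199. 205.] 425 [0.703 0.29  0.042] [ 0.681  0.27  -0.002] [0.743 0.333 0.151]
thumb_pad 0.73 [337. 262.] 302 [ 0.562 -0.033  0.069] [ 0.531 -0.047 -0.006] [ 0.643 -0.015  0.078]
thumb_pad 0.27 [330. 223.] 3636 [ 0.664 -0.017  0.011] [ 0.529 -0.144 -0.008] [0.755 0.094 0.089]
ratchet 0.79 [332. 224.] 3755 [ 0.663 -0.018  0.011] [ 0.529 -0.137 -0.008] [0.759 0.103 0.089]
vial_seat 0.75 [329. 223.] 3554 [ 0.664 -0.016  0.011] [ 0.531 -0.143 -0.009] [0.753 0.094 0.089]
vial_seat 0.38 [335. 243.] 398 [ 0.607 -0.034  0.07 ] [ 0.533 -0.045 -0.   ] [ 0.721 -0.017  0.079]
clamp_arm 0.91 [337. 244.] 496 [ 0.596 -0.034  0.07 ] [ 0.529 -0.05  -0.006] [ 0.719 -0.017  0.079]
clamp_arm 0.58 [201. 206.] 419 [0.703 0.29  0.042] [ 0.681  0.27  -0.009] [0.739 0.329 0.151]
wash_bottle 0.7 [330. 224.] 3604 [ 0.664 -0.017  0.011] [ 0.529 -0.146 -0.007] [0
[... 1304 characters left out ...]
.561  0.337 -0.005] [0.816 0.416 0.203]
white_bottle_a 0.93 [456. 233.] 402 [ 0.54  -0.355  0.047] [ 0.527 -0.379 -0.002] [ 0.561 -0.342  0.082]
white_bottle_a 0.88 [442. 200.] 530 [ 0.651 -0.412  0.051] [ 0.638 -0.532 -0.006] [ 0.76  -0.397  0.093]
flask 0.78 [186. 285.] 556 [0.697 0.298 0.04 ] [ 0.678  0.264 -0.004] [0.839 0.32  0.148]
{'clock': 1.0, 'joint_pos': [-1.24, 0.241, 0.005, 1.335, 0.0, 1.571], 'joint_vel': [-0.001, 0.0, -0.0, 0.001, 0.001, 0.0], 'tau': [0.001, -37.222, 25.27, 0.001, 0.0, -0.0], 'eef_pos': [0.162, -0.473, 0.304], 'tool_rot': [0.986, 0.165, -0.0, -0.0], 'ft_force': [0.257, 0.62, 0.209], 'ft_torque': [-0.014, -0.014, 0.036], 'grasp_force': 0.0, 'grip_width': 0.086}
```

```bash
python3 - <<'E'
import cv2,numpy as np
a=cv2.imread('pics/top0.png')[165:300,270:400]; b=cv2.imread('pics/scene0.png')[190:325,240:370]
im=np.hstack([cv2.resize(x,(400,415),interpolation=cv2.INTER_CUBIC) for x in(a,b)]); cv2.imwrite('pics/crop0.png',im)
E
python3 - <<'E'
from h import *
for c in ['top','scene']:
    im,d=bot.camera(c); h=cv2.cvtColor(im,cv2.COLOR_RGB2HSV)
    m=((h[...,0]<8)|(h[...,0]>172))&(h[...,1]>120)&(h[...,2]>60)&(d>0)
    v,u=np.nonzero(m); P=world(c,np.c_[u,v],d[m]); k=(abs(P[:,1]+.03)<.06)&(P[:,0]>.5)&(P[:,0]<.62)&(abs(P[:,2]-.071)<.012)
    print(c,k.sum(),P[k].mean(0).round(4),P[k].min(0).round(4),P[k].max(0).round(4))
    m=d>0; v,u=np.nonzero(m); P=world(c,np.c_[u,v],d[m]);
    for lo,hi in [(.005,.016),(.055,.1)]:
        k=(P[:,2]>lo)&(P[:,2]<hi)&(P[:,0]>.48)&(P[:,0]<.85)&(abs(P[:,1])<.2)
        print(lo,k.sum(),cv2.minAreaRect(P[k][:,:2].astype(np.float32)*1000))
E
```

```text
top 97 [ 0.5467 -0.0312  0.0706] [ 0.5351 -0.0435  0.0639] [ 0.5593 -0.0196  0.0766]
0.005 2522 ((665.3590698242188, -0.742919921875), (398.4109191894531, 368.7471618652344), 89.81484985351562)
0.055 1694 ((707.111328125, -38.08222961425781), (254.97763061523438, 350.5338439941406), 76.58068084716797)
scene 93 [ 0.5444 -0.0297  0.0691] [ 0.5307 -0.0477  0.0632] [ 0.5611 -0.0154  0.0737]
0.005 1582 ((677.806884765625, -5.263275146484375), (372.8362121582031, 361.2127685546875), 87.25984191894531)
0.055 1320 ((704.9891357421875, -37.09368896484375), (253.7811737060547, 354.382080078125), 76.73269653320312)
```

View pics/crop0.png

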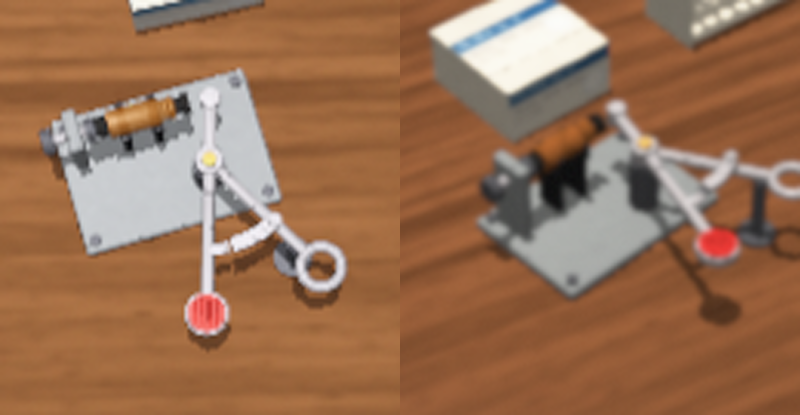

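Left half (top view): pad at crop (206,312), which is top pixel (337,266). Pivot is near (338,216) and the ring near (374,251). The pad closes toward world −y.

```bash
cat >> h.py <<'E'
def atz(cam,uv,z):
    a,b=world(cam,[uv,uv],[.5,1.]); return a+(b-a)*(z-a[2])/(b[2]-a[2])
PAD=np.array([.5455,-.0305])
def rel(target,yaw=None):
    "shift mm in tool axes and turn deg to TCP target with tool-y at world angle yaw (deg)"
    from scipy.spatial.transform import Rotation as R
    o=bot.get_obs(); r=R.from_quat(o['tool_rot']).as_matrix()
    ang=np.degrees(np.arctan2(r[1,1],r[0,1]))
    print('shift',(r.T@(np.array(target)-o['eef_pos'])*1000).round(1),'tool-y angle',ang.round(1),'turn',None if yaw is None else round(ang-yaw,1))
E
python3 - <<'E'
from h import *
piv=atz('top',[337.9,216.4],.078); ring=atz('top',[374,251.2],.07); pad=atz('top',[337,266.3],.071)
print(piv,ring,pad,np.linalg.norm(piv-pad),np.linalg.norm((ring-piv)[:2]))
n=np.array([np.cos(np.radians(-78)),np.sin(np.radians(-78))])
f=PAD-n*.050; print(f); rel([*f,.24],-78)
E
```

```text
[ 0.6652298  -0.03689735  0.078     ] [ 0.58037293 -0.12027454  0.07      ] [ 0.54649227 -0.03156369  0.071     ] 0.11906321384896784 0.11896404682629892
[0.53510442 0.01840738]
shift [ 512.1 -343.6   63.9] tool-y angle -71.0 turn 7.0
```

Emit:
step_arm(rows=[[[40, -27, 5], 0], [[90, -60, 10], 0], [[145, -97, 18], 1], [[200, -134, 25], 2], [[255, -171, 32], 3], [[310, -208, 39], 4], [[365, -245, 46], 5], [[415, -278, 52], 6], [[460, -309, 58], 7], [[495, -332, 62], 7], [[512, -344, 64], 7], [[512, -344, 64], 7]], claw=1)

```text
clock: 2.6
eef_pos: [0.5351, 0.0196, 0.2394]
tool_rot: [0.994, 0.105, -0.001, 0.0]
ft_force: [-0.9, 0.6, 0.2]
grip_width: 0.0002
grasp_force: 0.0
```

Emit:
step_arm(rows=[[[0, 0, 30], 0], [[0, 0, 60], 0], [[0, 0, 85], 0], [[0, 0, 105], 0], [[0, 0, 115], 0], [[0, 0, 115], 0], [[0, 0, 115], 0]])

```text
clock: 3.48
eef_pos: [0.5354, 0.0183, 0.1259]
tool_rot: [0.995, 0.104, 0.001, 0.0]
ft_force: [0.1, -0.8, 0.8]
grip_width: 0.0
grasp_force: 0.0
```

Run:
```python
from h import *
a=save('top','x.png')[0][165:300,270:400,::-1]; b=save('scene','y.png')[0][190:325,240:370,::-1]
cv2.imwrite('pics/crop1.png',np.hstack([cv2.resize(x,(400,415),interpolation=cv2.INTER_CUBIC) for x in(a,b)]))
o=bot.get_obs(); print(o['ft_force'],o['eef_pos'])
```

```text
[0.07132468 1.06852866 0.04307445] [0.53554383 0.018616   0.12596153]
```

View pics/crop1.png

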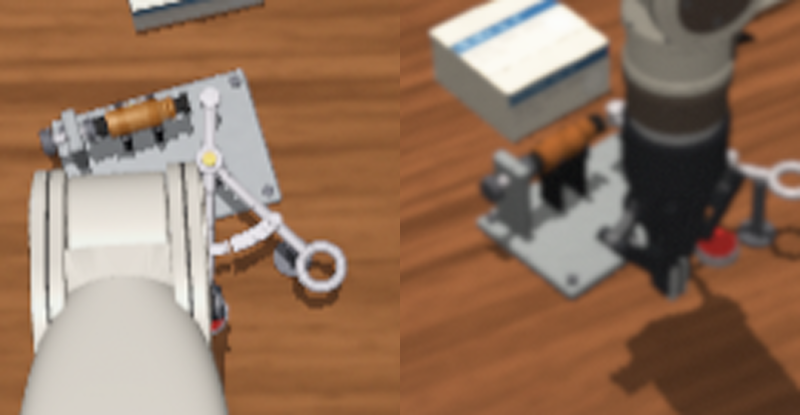

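Finger tips are level beside the pad, on its +y side (pad at crop (718,243) right). Approaching contact.

Emit:
step_arm(rows=[[[-1, 5, 0], 0], [[-2, 10, 0], 0], [[-2, 14, 0], 0], [[-2, 16, 0], 0], [[-2, 18, 0], 0], [[-2, 20, 0], 0], [[-2, 20, 0], 0]])

```text
clock: 4.45
eef_pos: [0.537, -0.0009, 0.1248]
tool_rot: [0.995, 0.104, -0.0, -0.001]
ft_force: [-0.4, 2.2, -0.1]
grip_width: -0.0002
grasp_force: 1.0
```

Emit:
step_arm(rows=[[[0, 2, 0], 0], [[-1, 4, 0], 0], [[-1, 4, 0], 0]])

```text
clock: 4.82
eef_pos: [0.5365, -0.0052, 0.1247]
tool_rot: [0.995, 0.104, -0.0, -0.0]
ft_force: [-3.1, 4.1, 0.8]
grip_width: 0.0001
grasp_force: 2.1
```

Emit:
step_arm(rows=[[[0, 2, 0], 0], [[0, 4, 0], 0], [[-1, 6, 0], 0], [[-1, 6, 0], 0]])

```text
clock: 5.32
eef_pos: [0.5373, -0.0116, 0.125]
tool_rot: [0.995, 0.104, 0.0, -0.0]
ft_force: [-1.2, 3.9, 0.4]
grip_width: -0.0002
grasp_force: 2.1
```

Emit:
step_arm(rows=[[[0, 1, 0], 0], [[0, 2, 0], 0], [[0, 3, 0], 0], [[0, 3, 0], 0]])

```text
clock: 5.82
eef_pos: [0.5373, -0.0137, 0.1245]
tool_rot: [0.995, 0.104, -0.001, -0.001]
ft_force: [-2.5, 6.4, -0.7]
grip_width: -0.0001
grasp_force: 3.2
```

Emit:
step_arm(rows=[[[0, 1, 0], 0], [[0, 2, 0], 0], [[0, 2, 0], 0]])

```text
clock: 6.2
eef_pos: [0.5373, -0.0151, 0.1241]
tool_rot: [0.995, 0.105, -0.001, -0.002]
ft_force: [-2.8, 7.5, -2.0]
grip_width: 0.0
grasp_force: 4.0
```

Emit:
step_arm(rows=[[[0, 1, 0], 0], [[0, 2, 0], 0], [[0, 2, 0], 0]])

```text
clock: 6.58
eef_pos: [0.5374, -0.0167, 0.124]
tool_rot: [0.994, 0.105, -0.001, -0.002]
ft_force: [-2.2, 8.0, -2.8]
grip_width: -0.0003
grasp_force: 4.6
```

Emit:
step_arm(rows=[[[0, 1, 0], 0], [[0, 2, 0], 0], [[0, 2, 0], 0]])

```text
clock: 6.95
eef_pos: [0.5387, -0.02, 0.1247]
tool_rot: [0.995, 0.104, -0.0, -0.0]
ft_force: [-2.5, 4.9, -0.1]
grip_width: -0.0003
grasp_force: 2.7
```

Emit:
step_arm(rows=[[[0, 1, 0], 0], [[0, 2, 0], 0], [[0, 2, 0], 0]])

```text
clock: 7.32
eef_pos: [0.5387, -0.0214, 0.1244]
tool_rot: [0.995, 0.104, -0.001, -0.001]
ft_force: [-3.1, 6.8, -1.3]
grip_width: 0.0002
grasp_force: 3.5
```

Emit:
step_arm(rows=[[[0, 1, 0], 0], [[0, 2, 0], 0], [[0, 2, 0], 0]])

```text
clock: 7.7
eef_pos: [0.5388, -0.0229, 0.1241]
tool_rot: [0.995, 0.105, -0.001, -0.002]
ft_force: [-2.6, 8.7, -2.4]
grip_width: -0.0002
grasp_force: 4.2
```

Emit:
step_arm(rows=[[[0, 1, 0], 0], [[0, 2, 0], 0], [[0, 2, 0], 0]])

```text
clock: 8.07
eef_pos: [0.5389, -0.0241, 0.1239]
tool_rot: [0.994, 0.105, -0.002, -0.003]
ft_force: [-4.3, 10.2, -2.2]
grip_width: -0.0005
grasp_force: 5.4
```

Emit:
step_arm(rows=[[[0, 1, 0], 0], [[0, 2, 0], 0], [[0, 2, 0], 0]])

```text
clock: 8.45
eef_pos: [0.539, -0.0264, 0.1242]
tool_rot: [0.994, 0.105, -0.002, -0.002]
ft_force: [-4.5, 9.7, 0.8]
grip_width: -0.0001
grasp_force: 5.0
```

Emit:
step_arm(rows=[[[0, 1, 0], 0], [[0, 2, 0], 0], [[0, 2, 0], 0]])

```text
clock: 8.82
eef_pos: [0.5392, -0.0284, 0.1241]
tool_rot: [0.994, 0.105, -0.002, -0.002]
ft_force: [-6.1, 9.9, 1.3]
grip_width: 0.0001
grasp_force: 5.1
```

Emit:
step_arm(rows=[[[0, 1, 0], 0], [[0, 2, 0], 0], [[0, 2, 0], 0]])

```text
clock: 9.2
eef_pos: [0.5393, -0.0298, 0.1238]
tool_rot: [0.994, 0.105, -0.002, -0.003]
ft_force: [-5.8, 11.4, -1.0]
grip_width: 0.0003
grasp_force: 5.8
```

Emit:
step_arm(rows=[[[0, 1, 0], 0], [[0, 2, 0], 0], [[0, 2, 0], 0]])

```text
clock: 9.57
eef_pos: [0.5394, -0.0312, 0.1235]
tool_rot: [0.994, 0.105, -0.003, -0.004]
ft_force: [-6.1, 11.5, -1.2]
grip_width: -0.0001
grasp_force: 6.6
```

Emit:
step_arm(rows=[[[0, 1, 0], 0], [[0, 1.5, 0], 0], [[0, 1.5, 0], 0]])

```text
clock: 9.95
eef_pos: [0.5402, -0.0336, 0.124]
tool_rot: [0.994, 0.105, -0.002, -0.002]
ft_force: [-5.7, 9.3, 0.7]
grip_width: 0.0001
grasp_force: 5.2
```

Emit:
step_arm(rows=[[[0, 1, 0], 0], [[0, 1.5, 0], 0], [[0, 1.5, 0], 0]])

```text
clock: 10.32
eef_pos: [0.5404, -0.0351, 0.124]
tool_rot: [0.994, 0.105, -0.002, -0.002]
ft_force: [-5.7, 9.5, 0.0]
grip_width: 0.0003
grasp_force: 5.2
```

Emit:
step_arm(rows=[[[0, 1, 0], 0], [[0, 1.5, 0], 0], [[0, 1.5, 0], 0]])

```text
clock: 10.7
eef_pos: [0.5405, -0.0363, 0.1239]
tool_rot: [0.994, 0.105, -0.003, -0.003]
ft_force: [-4.9, 10.4, -0.4]
grip_width: 0.0001
grasp_force: 5.6
```

Emit:
step_arm(rows=[[[0, 1, 0], 0], [[0, 1.5, 0], 0], [[0, 1.5, 0], 0]])

```text
clock: 11.08
eef_pos: [0.5406, -0.0373, 0.1236]
tool_rot: [0.994, 0.105, -0.003, -0.003]
ft_force: [-5.3, 11.6, -0.7]
grip_width: -0.0003
grasp_force: 6.2
```

Emit:
step_arm(rows=[[[0, 1, 0], 0], [[0, 1.5, 0], 0], [[0, 1.5, 0], 0]])

```text
clock: 11.45
eef_pos: [0.5408, -0.0385, 0.1235]
tool_rot: [0.994, 0.105, -0.003, -0.004]
ft_force: [-5.2, 12.3, -2.0]
grip_width: -0.0001
grasp_force: 6.6
```

Emit:
step_arm(rows=[[[0, 1, 0], 0], [[0, 1.5, 0], 0], [[0, 1.5, 0], 0]])

```text
clock: 11.82
eef_pos: [0.5414, -0.0408, 0.1239]
tool_rot: [0.994, 0.105, -0.003, -0.003]
ft_force: [-6.0, 10.6, 0.4]
grip_width: -0.0002
grasp_force: 5.4
```

Emit:
step_arm(rows=[[[0, 1, 0], 0], [[0, 1, 0], 0], [[0, 1, 0], 0]])

```text
clock: 12.2
eef_pos: [0.5416, -0.0417, 0.1239]
tool_rot: [0.994, 0.105, -0.003, -0.003]
ft_force: [-5.2, 9.3, 0.5]
grip_width: 0.0
grasp_force: 5.6
```

Emit:
step_arm(rows=[[[0, 1, 0], 0], [[0, 1.5, 0], 0], [[0, 1.5, 0], 0]])

```text
clock: 12.58
eef_pos: [0.5417, -0.0426, 0.1238]
tool_rot: [0.994, 0.105, -0.003, -0.003]
ft_force: [-6.7, 11.9, -0.2]
grip_width: 0.0003
grasp_force: 6.4
```

Emit:
step_arm(rows=[[[0, 1, 0], 0], [[0, 1.5, 0], 0], [[0, 1.5, 0], 0]])

```text
clock: 12.95
eef_pos: [0.5418, -0.0435, 0.1237]
tool_rot: [0.994, 0.105, -0.003, -0.004]
ft_force: [-6.5, 13.4, 1.5]
grip_width: -0.0
grasp_force: 7.3
```

Emit:
step_arm(rows=[[[0, 1, 0], 0], [[0, 1.5, 0], 0], [[0, 1.5, 0], 0]])

```text
clock: 13.32
eef_pos: [0.5419, -0.0444, 0.1235]
tool_rot: [0.994, 0.106, -0.003, -0.005]
ft_force: [-7.6, 15.2, 0.1]
grip_width: -0.0
grasp_force: 8.2
```

Emit:
step_arm(rows=[[[0, 1, 0], 0], [[0, 1.5, 0], 0], [[0, 1.5, 0], 0]])

```text
clock: 13.7
eef_pos: [0.5421, -0.0451, 0.1233]
tool_rot: [0.994, 0.106, -0.003, -0.006]
ft_force: [-7.1, 16.8, -0.5]
grip_width: -0.0002
grasp_force: 9.2
```

Emit:
step_arm(rows=[[[0, 1, 0], 0], [[0, 1, 0], 0], [[0, 1, 0], 0]])

```text
clock: 14.08
eef_pos: [0.5422, -0.0457, 0.1232]
tool_rot: [0.994, 0.106, -0.003, -0.006]
ft_force: [-7.2, 18.0, 0.1]
grip_width: -0.0003
grasp_force: 9.7
```

Emit:
step_arm(rows=[[[0, -2, 0], 0], [[0, -5, 0], 0], [[0, -9, 0], 0], [[0, -15, 0], 0], [[0, -22, 0], 0], [[0, -30, 0], 0], [[0, -35, 0], 0], [[0, -35, 0], 0], [[0, -35, 0], 0], [[0, -35, 0], 0], [[0, -35, 0], 0], [[0, -35, 0], 0]])

```text
clock: 15.58
eef_pos: [0.5383, -0.0164, 0.1249]
tool_rot: [0.995, 0.104, 0.0, 0.0]
ft_force: [-0.0, 0.7, -0.4]
grip_width: -0.0001
grasp_force: 0.0
```

Emit:
step_arm(rows=[[[0, 0, -15], 0], [[0, 0, -35], 0], [[0, 0, -50], 0], [[0, 0, -50], 0]])

```text
clock: 16.08
eef_pos: [0.5394, -0.0164, 0.1769]
tool_rot: [0.995, 0.104, 0.002, 0.0]
ft_force: [0.8, -0.1, 0.4]
grip_width: -0.0002
grasp_force: 0.0
```

Run:
```python
from h import *
a=save('top','x2.png')[0][165:300,270:400,::-1]; b=save('scene','y2.png')[0][190:325,240:370,::-1]
cv2.imwrite('pics/crop2.png',np.hstack([cv2.resize(x,(400,415),interpolation=cv2.INTER_CUBIC) for x in(a,b)]))
o=bot.get_obs(); print(o['ft_force'],o['eef_pos'])
for c in ['top','scene']:
    im,d=bot.camera(c); h=cv2.cvtColor(im,cv2.COLOR_RGB2HSV)
    m=((h[...,0]<8)|(h[...,0]>172))&(h[...,1]>120)&(h[...,2]>60)&(d>0)
    v,u=np.nonzero(m); P=world(c,np.c_[u,v],d[m]); k=(abs(P[:,1]+.06)<.06)&(P[:,0]>.5)&(P[:,0]<.62)&(abs(P[:,2]-.071)<.012)
    print(c,k.sum(),P[k].mean(0).round(4),P[k].min(0).round(4),P[k].max(0).round(4))
```

```text
[ 0.52922236  0.33304342 -0.53585059] [ 0.53815031 -0.01630672  0.17495775]<stdin>:9: RuntimeWarning: Mean of empty slice.
  ret = um.true_divide(
Traceback (most recent call last):
ValueError: zero-size array to reduction operation minimum which has no identity
```

View pics/crop2.png

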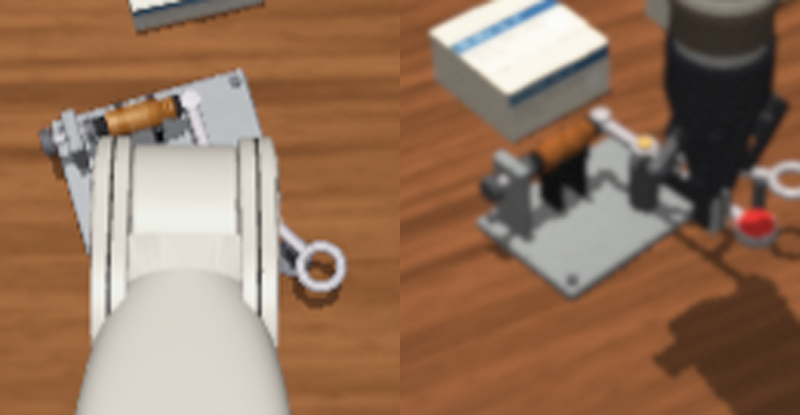

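Clamp holds shut untouched: the pad, seen at (755,225) in the scene half, has swung towards the ring, and the nose is on the stopper at (190,105) in the top half.

Run:
```python
from h import *
c='scene'
im,d=bot.camera(c); h=cv2.cvtColor(im,cv2.COLOR_RGB2HSV)
m=((h[...,0]<8)|(h[...,0]>172))&(h[...,1]>120)&(h[...,2]>60)&(d>0)
v,u=np.nonzero(m); P=world(c,np.c_[u,v],d[m]); k=(abs(P[:,1]+.06)<.06)&(P[:,0]>.5)&(P[:,0]<.62)&(abs(P[:,2]-.071)<.012)
p=P[k].mean(0)+[.001,-.001,0]; print(k.sum(),p.round(4),P[k].min(0).round(4),P[k].max(0).round(4))
piv=np.array([.6652,-.0369]); q=p[:2]-piv; print(np.hypot(*q),np.degrees(np.arctan2(q[1],q[0])))
```

```text
86 [ 0.5494 -0.0678  0.0683] [ 0.5346 -0.0814  0.0638] [ 0.5649 -0.051   0.0726]
0.11981943823255828 -165.0418454491939
```

Emit:
step_arm(rows=[[[0, 10, 0], 0], [[-1, 25, 0], 0], [[-2, 40, 0], 0], [[-2, 50, 0], 0], [[-2, 52, 10], 0], [[-2, 52, 22], 0], [[-2, 52, 25], 0], [[-2, 52, 25], 0]])

```text
clock: 17.27
eef_pos: [0.5467, -0.0671, 0.1492]
tool_rot: [0.995, 0.104, -0.001, -0.0]
ft_force: [0.0, -0.5, 1.1]
grip_width: 0.0001
grasp_force: 0.0
```

Emit:
step_arm(rows=[[[0, 0, 2], 0], [[0, 0, 4], 0], [[0, 0, 6], 0], [[0, 0, 8], 0], [[0, 0, 8], 0]])

```text
clock: 17.9
eef_pos: [0.547, -0.0675, 0.1419]
tool_rot: [0.995, 0.104, -0.0, -0.0]
ft_force: [-0.3, 0.0, 1.0]
grip_width: 0.0
grasp_force: 0.3
```

Emit:
step_arm(rows=[[[0, 0, 1], 0], [[0, 0, 2], 0], [[0, 0, 3], 0], [[0, 0, 4], 0], [[0, 0, 4], 0]])

```text
clock: 18.52
eef_pos: [0.547, -0.0676, 0.1378]
tool_rot: [0.995, 0.104, -0.0, -0.0]
ft_force: [0.3, -0.0, -0.2]
grip_width: -0.0
grasp_force: 0.0
```

Emit:
step_arm(rows=[[[0, 0, 1], 0], [[0, 0, 2], 0], [[0, 0, 2], 0]])

```text
clock: 18.9
eef_pos: [0.547, -0.0676, 0.1358]
tool_rot: [0.995, 0.104, -0.0, -0.0]
ft_force: [0.6, -0.3, -0.5]
grip_width: -0.0
grasp_force: 0.0
```

Run:
```python
from h import *
b=save('scene','y3.png')[0][190:290,280:400,::-1]
cv2.imwrite('pics/crop3.png',cv2.resize(b,(720,600),interpolation=cv2.INTER_CUBIC))
```

```text
(no output)
```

View pics/crop3.png

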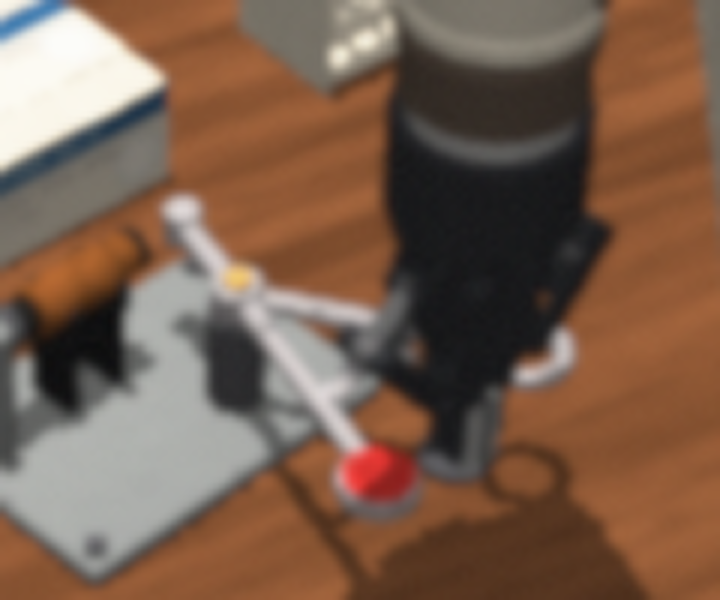

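The press already freed the ratchet: the pad at (380,475) is back in its open place and the finger at (460,455) is clear of it. I'll lift straight away and check.

Emit:
step_arm(rows=[[[0, 0, -15], 0], [[0, 0, -40], 0], [[0, 0, -70], 0], [[-30, 0, -100], 0], [[-80, 0, -110], 0], [[-130, 0, -120], 0], [[-180, 0, -120], 0], [[-180, 0, -120], 0], [[-180, 0, -120], 0]])

```text
clock: 20.08
eef_pos: [0.3719, -0.1051, 0.2572]
tool_rot: [0.995, 0.104, 0.002, 0.001]
ft_force: [0.0, 0.1, 0.0]
grip_width: 0.0001
grasp_force: 0.0
```

Run:
```python
from h import *
a=save('top','x4.png')[0][165:300,270:400,::-1]; b=save('scene','y4.png')[0][190:325,240:370,::-1]
cv2.imwrite('pics/crop4.png',np.hstack([cv2.resize(x,(400,415),interpolation=cv2.INTER_CUBIC) for x in(a,b)]))
for c in ['top','scene']:
    im,d=bot.camera(c); h=cv2.cvtColor(im,cv2.COLOR_RGB2HSV)
    m=((h[...,0]<8)|(h[...,0]>172))&(h[...,1]>120)&(h[...,2]>60)&(d>0)
    v,u=np.nonzero(m); P=world(c,np.c_[u,v],d[m]); k=(abs(P[:,1]+.05)<.06)&(P[:,0]>.5)&(P[:,0]<.62)&(abs(P[:,2]-.071)<.015)
    print(c,k.sum(),P[k].mean(0).round(4) if k.any() else '')
```

```text
top 98 [ 0.5467 -0.0314  0.0703]
scene 93 [ 0.5447 -0.0299  0.0687]
```

View pics/crop4.png

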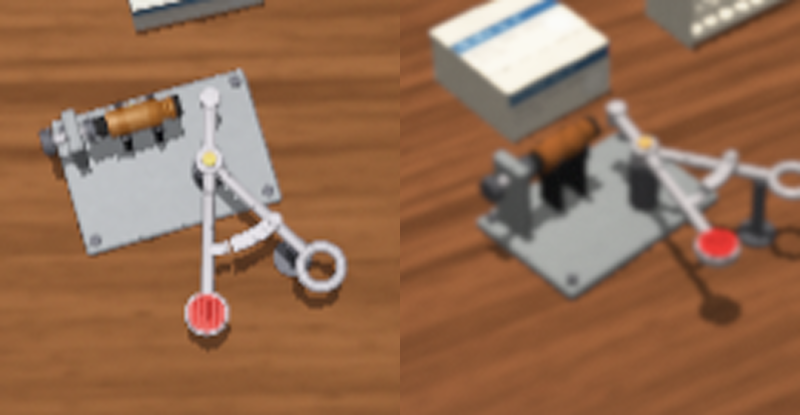

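The pad is back at rest, at (206,312). The stopper end has moved in from about 189 to 181 crop px, so it is seated, and the robot is clear. Handing in.

```bash
python3 -c "
from workcell import bot
print(bot.job_done())"
```

```text
the job is handed in; nothing more can be done
None
```

I handed the job in at about 20 s; no verdict came back. The stopper looked seated and felt home, the ratchet held the clamp shut untouched, then a press on the pad let it spring fully open; the highest push I read was about 19 N.

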